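# Fish a dropped bracket out from under the beam cover

## Task

An angle bracket has slid under the low clear beam cover, where the gripper cannot get at it. Use the hook tool to drag it fully out through the cover's open front, keeping the fingers off the bracket until it is out, and leave the hook lying flat on the bench. Then pick the bracket up and stand it on its base in the empty place of the tray, lined up like the two brackets stored there; leave those two and the other things on the bench where they are.

Things in the scene. Friction and masses are not known exactly. Their poses are not given: they have to be found in the camera images.
- bracket: Dropped black-anodised angle bracket, about 160 g, loose. Base 40 (x) x 60 (y) x 10 mm, flat on the bench; along its +x edge an upright plate 10 mm thick (middle plane x = +15 mm), 60 mm wide (y), top 50 mm above the underside: grip it there from above. Origin: centre of the base's underside, z up. Starts under the cover, upright plate away from the mouth, turned up to 20 deg.
- hook: Hook tool lying flat, loose, 180 g. Black handle 80 (x) x 22 x 24 mm tall; from its +x end a 12 mm round steel rod runs on along x, axis 6 mm above the underside, to a corner at x = 160, y = 0 mm, where a straight tooth of the same rod turns off to +y, ending at y = 71 mm. Origin: centre of the handle's underside, z up. Mass centre 25 to 35 mm ahead of it. Starts across the bench before the cover.
- cover: Clear acrylic cover, black edges, fixed: box 200 deep (x), 330 wide (y), walls 5 mm, top at 66 mm, open only towards the robot: mouth 310 wide, 58 high. Origin: on the bench, middle of the mouth; x points inward. Bracket's origin starts at x 38 to 60, y -10 to +90 mm: more free room on its -y side. Small lens mounts at the very back (x over 155, y +-85 mm).
- tray: Grey tray fixed to the bench, 76 mm (x) by 276 mm (y), floor 4 mm thick, walls and two dividers 14 mm tall. Three equal places in a row along y, centres at y = -90, 0, +90 mm, each about 66 mm (x) by 86 mm (y) inside. Origin: centre of its underside.
- pad: Thin black rubber pad, 64 mm (x) by 80 mm (y) by 1.5 mm, fixed in the tray's empty place. Origin: the centre of its underside, which is 4 mm above the bench, so its top is 5.5 mm above the bench; its axes run along the tray's. The bracket is to stand on it with its own 60 mm width (y) along the pad's y, upright on either side.
- stored_a: A bracket like the dropped one, standing in one of the other two tray places; loose, to be left alone.
- stored_b: Another such bracket in the remaining tray place; to be left alone.
- lens_post: Loose bystander: round lens on a steel post with black base, 126 mm tall, origin under its base, beyond the tray.
- cap: Loose bystander: black round cap 54 mm across, 16 mm tall, on the bench by the tray's near end; origin under its centre.
- post: Loose bystander: steel post 100 mm long, 13 mm thick, lying on the bench to the right of the cover.
- driver: Loose bystander: screwdriver 170 mm long, lying at the right of the bench.
There are look-alikes about, which are no part of the job. Leave any blue look-alike of the hook alone.

How it is judged:
By the outcome, as a careful person would: the job done as asked, in the order asked, and still so for the second after the job is handed in, with the robot touching nothing.
It also fails if it takes over 67 s, if anything falls off the work surface, if the arm or the gripper's body presses on something with over 40 N, if the wrist force passes 120 N, or if a joint passes its speed limit or range.

## Robot

A 6-joint arm with a two-finger parallel gripper is mounted at the origin on the work surface. World frame = base frame: x ahead of the robot, y to its left, z up, the work surface at z = 0. Lengths are in m, angles in rad, forces in N, time in s.
With the tool pointing down it reaches from about 0.35 to 0.775 m from the base axis. Payload 5.5 kg.
Tool frame: the origin (TCP) lies at the very end of the fingers, on their centre line; the grasp point (between the pads) lies 19 mm behind it; z points along the fingers, y is the line along which they close (so a half turn about z gives the same grasp; the last joint's range is limited). The gripper opens to 85 mm and grips with 20 to 120 N. Pads are 22 mm wide; open, the fingers measure 114 mm over their backs; the gripper's body (76 mm by 85 mm) begins 54 mm behind the grasp point. The pads swing forward as they close: fully open they stand 13 mm farther back than shut.
Start: joints at [-1.377, 0.313, 0.046, 1.304, 0, 1.431], TCP at [0.188, -0.543, 0.231] pointing down, gripper open.
Joint ranges: [-2.76, 2.76], [-0.86, 1.69], [-1.03, 1.26], [-2.2, 2.34], [-1.47, 1.5], [-3.14, 3.14]. Speed limits (rad/s): [2.57, 2.57, 3.14, 3.14, 3.14, 3.14].

## Interface

Orientations are given as a unit quaternion [w, x, y, z].
In Python, from workcell import env gives the robot as it stands. The module is installed in compiled form; this text tells all that it offers.
- The arm moves only by the tool jog_arm, never from a script. Its arguments are lists of equal length, an entry for each row: "gripper": the opening, from 0 (shut) to 1 (fully open); "offset": the shift along the world's x, y, z in cm, a list of three; "twist": the turn about the world's z in degrees. In form: {"gripper": [gripper, ...], "offset": [[dx, dy, dz], ...], "twist": [twist, ...]}. A call has exactly 8 rows; each row is the pose to reach, as a shift and turn from the pose commanded when the call began; what a row does not reach only later rows make up. A row lasts 1/8 s, in which the tool goes at most 62.5 mm and 10.7 degrees, less where a joint would pass 70% of its speed; a pose out of reach is approached as far as the arm can. A call with a gripper value outside its range is refused whole. The fingers move at their own pace and stop on an object; "squeeze" is the grip in N (left out, the last holds). Time passes only in rows, so rows that repeat a pose let the fingers close, or fill a call up. It gives the time, the measured TCP pose, the force, the opening and the grip force at its end, in the units of the state.
- env.get_state(): the state, without advancing time (a new reading comes with each control period).
- env.read_camera(name): name is "side" or "top" or "wrist"; returns a dict with "image" (384x512x3 uint8, red, green, blue), "z_map" (384x512 float32, m along the optical axis (not along the pixel's ray), 0 where there is no reading), "fovy" (degrees; the focal length in pixels is half the picture's height over the tangent of half this angle, whatever the lens; pixels are square), "cx", "cy" (the principal point, pixels), "cam_to_world" (4x4, takes a point from camera to world coordinates). Camera axes: x right, y up, looking along -z (the intrinsics and any distortion apply to the point x, -y, -z); pixel columns grow to the right and rows downward; lengths in m; the calibration is good to about 2 mm. A picture is of the moment at which its call begins.
- env.hand_in(): hands the job in; it is judged then, once.
The state is a dict: "clock": time; "joint_pos": joint angles; "qvel": joint speeds; "tau": joint torques, N m; "tcp_pos": TCP position; "orientation": TCP orientation; "wrist_force": force on the tool from outside, world axes, zero at the start; "ft_torque": the same for the moment, N m; "finger_gap": finger opening in m; "grip_force": force on a finger pad.
Only numpy, scipy, OpenCV 4.12 (cv2) and the standard library are available. Lean on these libraries where they do the work, as an engineer would, in place of code of your own. Each camera call takes 0.05 s, during which the arm holds its last target. There are 200 camera calls.

## Working session

There is one attempt and no reset: what is moved stays moved. The work goes in short steps, Python scripts to look and compute and a tool call to move; the robot and the scene stay as the last step left them, time stands still between calls to the robot, and variables do not carry over. Pictures are saved under pics/ and viewed, at most 10 in all, crops included, and the job is handed in when it is done.

Besides the shell and the picture viewer there is one more tool, called as name([rows], argument=value, ...), one row to a line, values as JSON. jog_arm: Moves the arm, as the interface text tells. Its arguments: {"type":"object","properties":{"gripper":{"type":"array"},"offset":{"type":"array"},"twist":{"type":"array"},"squeeze":{"type":"number"}},"required":["gripper","offset","twist"]}

```bash
mkdir -p pics
cat > h.py <<'E'
import numpy as np, cv2
from workcell import env
def cam(n):
    c=env.read_camera(n); np.savez('%s.npz'%n,**{k:v for k,v in c.items()}); return c
def load(n):
    d=np.load('%s.npz'%n,allow_pickle=True); return {k:d[k] for k in d.files}
def ray(c,u,v):
    f=192/np.tan(np.radians(float(c['fovy']))/2)
    d=np.array([(u-c['cx'])/f,-(v-c['cy'])/f,-1.0]); M=c['cam_to_world']
    return M[:3,3],M[:3,:3]@d
def plane(c,u,v,z):
    o,d=ray(c,u,v); return o+d*(z-o[2])/d[2]
def pt(c,u,v):
    o,d=ray(c,u,v); return o+d*c['z_map'][int(round(v)),int(round(u))]
def proj(c,p):
    f=192/np.tan(np.radians(float(c['fovy']))/2); M=c['cam_to_world']
    q=M[:3,:3].T@(np.array(p)-M[:3,3]); return c['cx']+f*q[0]/-q[2], c['cy']-f*q[1]/-q[2]
E
python3 - <<'E'
from h import *
for n in('top','side'):
    c=cam(n); print(n,[k for k in c],c['fovy'],c['cx'],c['cy'],c['cam_to_world'].round(3).tolist())
    cv2.imwrite(f'pics/{n}1.png',cv2.resize(c['image'][:,:,::-1],(800,600),interpolation=cv2.INTER_CUBIC))
s=env.get_state();print(s)
E
```

```text
top ['image', 'z_map', 'fovy', 'cx', 'cy', 'cam_to_world'] 43.35969189922976 265.1661301075051 185.9448667527886 [[-0.006, 0.992, -0.125, 0.269], [-1.0, -0.004, 0.017, -0.084], [0.017, 0.125, 0.992, 1.555], [0.0, 0.0, 0.0, 1.0]]
side ['image', 'z_map', 'fovy', 'cx', 'cy', 'cam_to_world'] 52.079155558555776 256.03701396013986 192.8277597624986 [[-0.698, 0.378, -0.608, -0.328], [-0.715, -0.396, 0.576, 0.685], [-0.023, 0.837, 0.547, 0.754], [0.0, 0.0, 0.0, 1.0]]
{'clock': 0.1, 'joint_pos': array([-1.37661513e+00,  3.13951398e-01,  4.50913454e-02,  1.30359695e+00,
        5.83517484e-05,  1.43119165e+00]), 'qvel': array([-0.00030127, -0.00167367,  0.00194881, -0.00266444,  0.00085177,
        0.00142176]), 'tau': array([ 2.23079049e-03, -4.81724238e+01,  2.99245799e+01,  1.27231379e-02,
       -1.70699136e-04,  5.82750189e-06]), 'tcp_pos': array([ 0.18829982, -0.54281546,  0.23048268]), 'orientation': array([-8.30823974e-04,  9.86105333e-01,  1.66119182e-01,  6.50936313e-06]), 'wrist_force': array([-0.22532489,  0.32906245, -1.00343432]), 'ft_torque': array([ 0.00061892, -0.02503069, -0.03433366]), 'grip_force': 0.0, 'finger_gap': 0.08536510511084512}
```

View pics/top1.png

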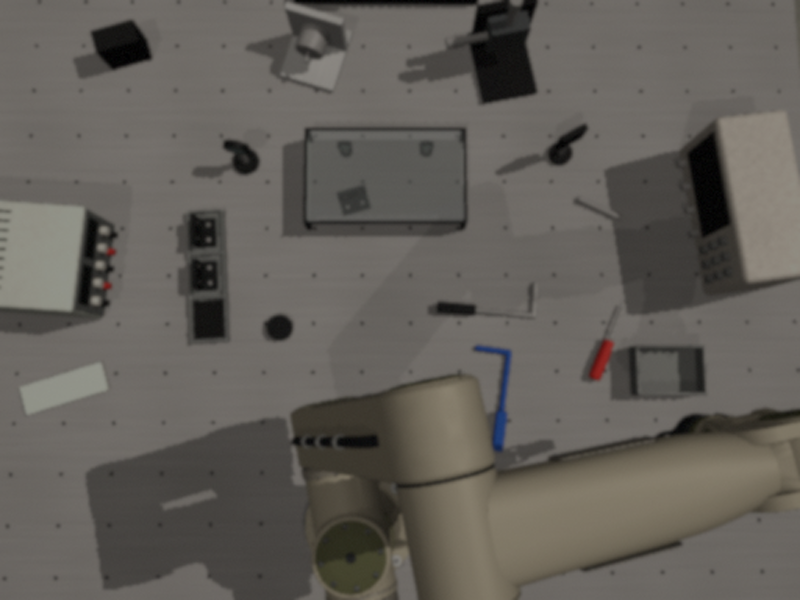

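View pics/side1.png

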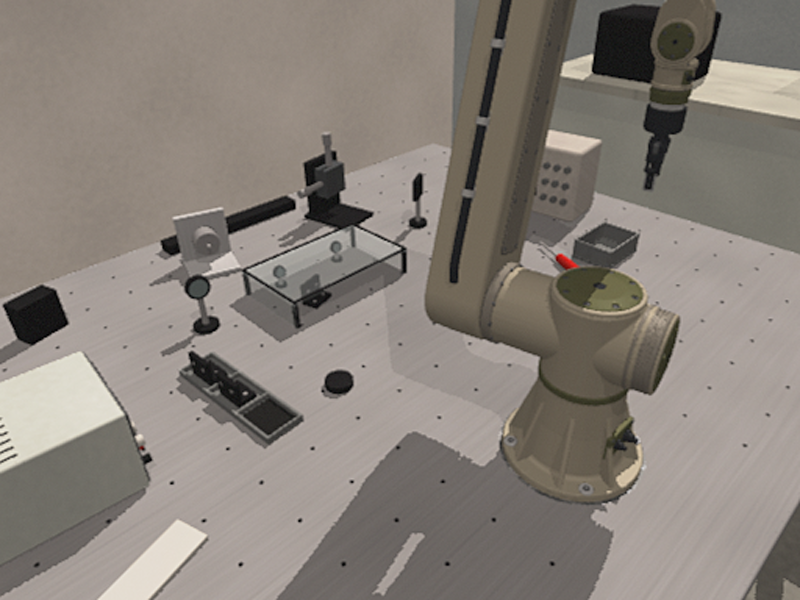

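Black hook: handle at (457,308), tooth at (534,300), black handle with steel rod, so it fits. The blue look-alike at (503,400) is excluded. The bracket is under the cover at (353,200). The empty tray place with the black pad is at (209,320), and the stored brackets are at (203,232) and (203,275). I'll confirm these in a crop.

Run:
```python
from h import *
c=load('top'); im=c['image']
cv2.imwrite('pics/crop1.png',cv2.resize(im[70:230,110:360,::-1],None,fx=3.2,fy=3.2,interpolation=cv2.INTER_CUBIC))
g=im.astype(int).max(2)
def comp(x0,y0,x1,y1,th,z,name):
    m=(g[y0:y1,x0:x1]<th).astype(np.uint8)
    n,l,st,ce=cv2.connectedComponentsWithStats(m)
    for i in range(1,n):
        if st[i,4]<25: continue
        p=np.argwhere(l==i)[:,::-1].astype(np.float32)+[x0,y0]
        P=np.array([plane(c,*q,z)[:2] for q in p]).astype(np.float32)
        r=cv2.minAreaRect(P*1000); print(name,st[i].tolist(),'cen',P.mean(0).round(3),'rect',np.round(cv2.boxPoints(r),0).tolist(),np.round(r[1],0),'z',np.median([pt(c,*q)[2] for q in p]).round(3))
comp(275,185,345,210,50,.024,'handle')
comp(212,115,240,140,60,.0,'brk')
comp(118,185,150,222,50,.0055,'pad')
comp(165,195,192,220,50,.016,'cap')
for u,v in [(342.5,203),(341,182)]: print('tooth',plane(c,u,v,.006),pt(c,u,v))
for n,uv in dict(coverFL=(196,145),coverFR=(298,145),BL=(195,82),BR=(298,82)).items(): print(n,plane(c,*uv,.066),pt(c,*uv))
s=env.get_state();print(s['tcp_pos'])
```

```text
handle [4, 9, 25, 8, 156] cen [ 0.425 -0.192] rect [[412.0, -231.0], [433.0, -232.0], [438.0, -155.0], [417.0, -154.0]] [77. 21.] z 0.024
brk [5, 5, 19, 16, 179] cen [0.661 0.017] rect [[629.0, 37.0], [645.0, -16.0], [688.0, -3.0], [672.0, 50.0]] [44. 55.] z 0.064
pad [6, 6, 20, 26, 478] cen [0.408 0.312] rect [[368.0, 340.0], [370.0, 280.0], [450.0, 282.0], [448.0, 343.0]] [80. 61.] z 0.006
cap [5, 7, 17, 15, 196] cen [0.389 0.167] rect [[367.0, 142.0], [412.0, 142.0], [412.0, 193.0], [368.0, 193.0]] [51. 45.] z 0.017
tooth [ 0.40771241 -0.36027529  0.006     ] [ 0.40780782 -0.36046593  0.00493194]
tooth [ 0.47610541 -0.3571574   0.006     ] [ 0.47680642 -0.35808426  0.0007482 ]
coverFL [0.58665589 0.10611665 0.066     ] [0.59532923 0.11130708 0.02529928]
coverFR [ 0.5859631  -0.21393492  0.066     ] [ 0.59875596 -0.2191939   0.00583654]
BL [0.79116491 0.11176763 0.066     ] [0.79230951 0.11219654 0.06273385]
BR [ 0.79121481 -0.21685852  0.066     ] [ 0.79122885 -0.2168621   0.06595992]
[ 0.18829982 -0.54281546  0.23048268]
```

View pics/crop1.png

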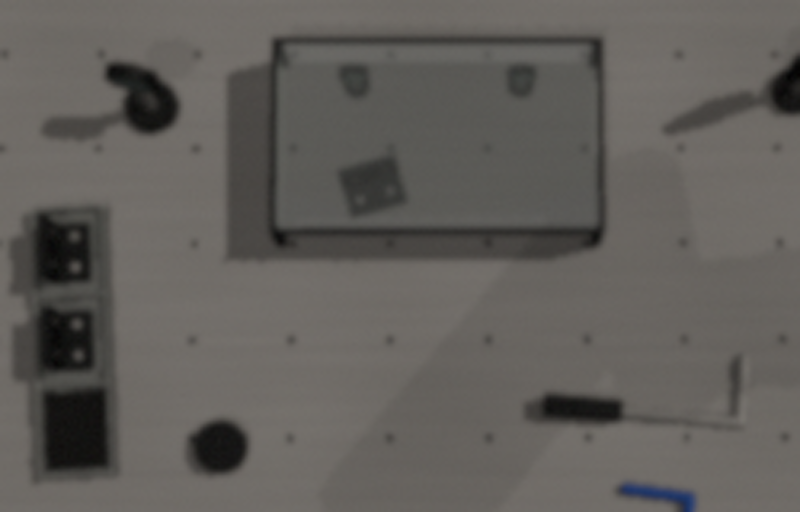

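The crop shows the hook at (545-740, 355-425): black handle, steel rod, tooth up. The blue look-alike is below at (620-690, 490). The bracket is at (372,186) with its plate away from the mouth. The pad is at (75,428). The positions fit the given sizes (pad 80 mm, handle 77x21, cover about 328 x 203). Next I move above the hook handle.

jog_arm([
  [23.6,33.3,-4],
  [23.6,33.3,-4],
  [23.6,33.3,-4],
  [23.6,33.3,-4],
  [23.6,33.3,-4],
  [23.6,33.3,-4],
  [23.6,33.3,-4],
  [23.6,33.3,-4],
], gripper=[0.6,0.6,0.6,0.6,0.6,0.6,0.6,0.6], twist=[66,66,66,66,66,66,66,66])

```text
clock: 1.1
tcp_pos: [0.4249, -0.208, 0.1907]
orientation: [-0.001, 0.735, 0.678, -0.0]
wrist_force: [-0.2, 0.2, -0.9]
finger_gap: 0.0512
grip_force: 0.0
```

Run:
```python
from h import *
c=cam('wrist'); print(c['fovy'],c['cam_to_world'].round(3).tolist()); print(env.get_state()['tcp_pos'])
cv2.imwrite('pics/w1.png',c['image'][:,:,::-1])
```

```text
70.71812784510489 [[0.997, 0.078, 0.022, 0.429], [-0.08, 0.963, 0.259, -0.143], [-0.001, -0.26, 0.966, 0.334], [0.0, 0.0, 0.0, 1.0]]
[ 0.42448508 -0.20922442  0.19090522]
```

View pics/w1.png

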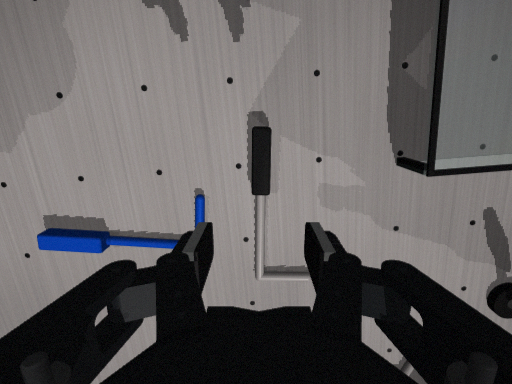

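The wrist view shows the black handle at (253-271, 127-193), the rod going down to the corner at (260,276), and the tooth going right. The blue hook is on the left.

Run:
```python
from h import *
c=load('wrist')
g=c['image'].astype(int).max(2)
m=(g[115:205,240:285]<45).astype(np.uint8)
n,l,st,ce=cv2.connectedComponentsWithStats(m); i=1+st[1:,4].argmax(); print(st[i])
p=np.argwhere(l==i)[:,::-1]+[240,115]
Z=[pt(c,*q)[2] for q in p]; print('z',np.percentile(Z,[5,50,95]).round(4))
P=np.array([plane(c,*q,.024)[:2] for q,z in zip(p,Z) if z>.021],np.float32)*1000
r=cv2.minAreaRect(P);print(r,cv2.boxPoints(r).round(0).tolist())
for u,v in [(260,276),(262,200),(262,240)]: print(plane(c,u,v,.009).round(4), pt(c,u,v).round(4))
b=(c['image'][...,2].astype(int)-c['image'][...,0]>60); q=np.argwhere(b)[:,::-1]
B=np.array([plane(c,*x,.012) for x in q]);print('blue',B.min(0),B.max(0))
```

```text
[  12   12   19   68 1245]
z [0.0231 0.0245 0.0257]
((427.8922119140625, -194.06590270996094), (78.1026382446289, 20.668960571289062), 85.03211212158203) [[414.0, -232.0], [435.0, -234.0], [442.0, -156.0], [421.0, -154.0]]
[ 0.4143 -0.3531  0.009 ] [ 0.4145 -0.3503  0.0133]
[ 0.4253 -0.2452  0.009 ] [ 0.4254 -0.2439  0.0131]
[ 0.4211 -0.3     0.009 ] [ 0.4212 -0.2989  0.0113]
blue [ 0.12845131 -0.30061309  0.012     ] [ 0.35346679 -0.23144153  0.012     ]
```

jog_arm([
  [0.2,-0.4,-6],
  [0.2,-0.4,-12],
  [0.2,-0.4,-16],
  [0.2,-0.4,-18.6],
  [0.2,-0.4,-18.6],
  [0.2,-0.4,-18.6],
  [0.2,-0.4,-18.6],
  [0.2,-0.4,-18.6],
], gripper=[0.6,0.6,0.6,0.6,0.6,0.15,0.1,0.1], twist=[0,0,0,0,0,0,0,0], squeeze=60)

```text
clock: 2.15
tcp_pos: [0.4275, -0.2155, 0.007]
orientation: [0.002, 0.737, 0.676, 0.0]
wrist_force: [-0.2, -1.4, 6.3]
finger_gap: 0.0207
grip_force: 61.0
```

jog_arm([
  [0,0,2],
  [-1,0,4],
  [-3,1,4],
  [-4,2,4],
  [-5,4,4],
  [-5,6,4],
  [-4,8,4],
  [-4,10,4],
], gripper=[0.1,0.1,0.1,0.1,0.1,0.1,0.1,0.1], twist=[0,0,10,20,30,40,50,60])

```text
clock: 3.15
tcp_pos: [0.3872, -0.1139, 0.0459]
orientation: [0.001, 0.297, 0.955, -0.0]
wrist_force: [-0.9, -0.2, -1.9]
finger_gap: 0.0209
grip_force: 59.9
```

jog_arm([
  [0,0,0],
  [0,0,0],
  [0,0,0],
  [0,0,0],
  [0,0,0],
  [0,0,-1],
  [0,0,-1],
  [0,0,-1],
], gripper=[0.1,0.1,0.1,0.1,0.1,0.1,0.1,0.1], twist=[10,20,30,35,35,35,35,35])

```text
clock: 4.15
tcp_pos: [0.3861, -0.1142, 0.0351]
orientation: [-0.0, -0.001, 1.0, 0.0]
wrist_force: [0.2, -0.0, -2.2]
finger_gap: 0.0203
grip_force: 59.9
```

Run:
```python
from h import *
print(env.get_state()['tcp_pos'],env.get_state()['orientation'])
a=cam('wrist');b=cam('top')
cv2.imwrite('pics/w2.png',np.hstack([a['image'][:,:400,::-1],b['image'][:,110:,::-1]])[:, :800])
```

```text
[ 0.3861305  -0.11419035  0.03506098] [-3.07426550e-04 -8.62525621e-04  9.99999558e-01  2.12447097e-04]
```

View pics/w2.png

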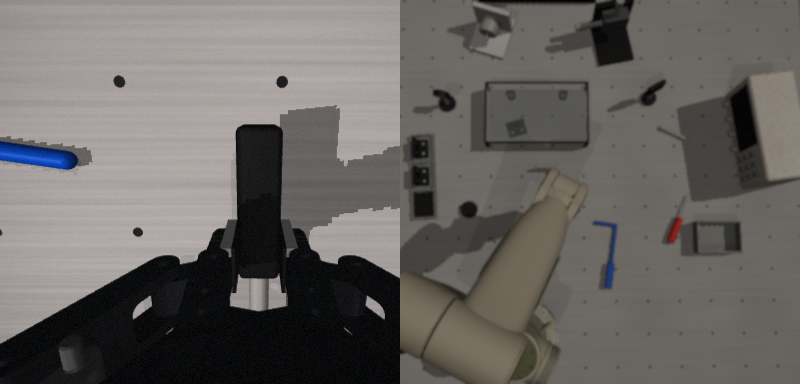

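jog_arm([
  [0,0,-2],
  [1,0,-2.6],
  [4,0,-2.6],
  [7,0,-2.6],
  [10,0,-2.6],
  [13,0,-2.6],
  [16,0,-2.6],
  [17.9,0,-2.6],
], gripper=[0.1,0.1,0.1,0.1,0.1,0.1,0.1,0.1], twist=[0,0,0,0,0,0,0,0])

```text
clock: 5.25
tcp_pos: [0.5679, -0.1143, 0.0095]
orientation: [0.001, -0.001, 1.0, -0.0]
wrist_force: [-0.4, -0.1, -1.4]
finger_gap: 0.0209
grip_force: 59.8
```

Run:
```python
from h import *
print(env.get_state()['tcp_pos'],env.get_state()['wrist_force'])
b=cam('top'); im=b['image']
cv2.imwrite('pics/t2.png',cv2.resize(im[75:195,185:310,::-1],None,fx=5,fy=5,interpolation=cv2.INTER_CUBIC))
```

```text
[ 0.56791122 -0.11433866  0.00950587] [-0.40836437 -0.12812717 -1.37738905]
```

View pics/t2.png

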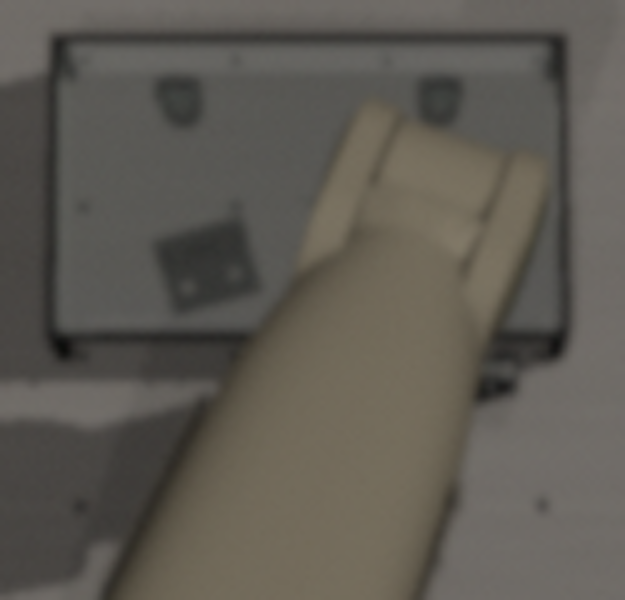

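jog_arm([
  [0,2,0],
  [0,4,0],
  [0,6,0],
  [0,7.8,-0.1],
  [-0.5,7.8,-0.1],
  [-1,7.8,-0.1],
  [-1.5,7.8,-0.1],
  [-2,7.8,-0.1],
], gripper=[0.1,0.1,0.1,0.1,0.1,0.1,0.1,0.1], twist=[0,0,0,0,0,0,0,0])

```text
clock: 6.3
tcp_pos: [0.5452, -0.0369, 0.0084]
orientation: [0.0, -0.001, 1.0, -0.0]
wrist_force: [0.6, -0.2, -1.7]
finger_gap: 0.0207
grip_force: 59.8
```

jog_arm([
  [-0.6,0,0],
  [-1.2,0,0],
  [-1.8,0,0],
  [-2.4,0,0],
  [-3,0,0],
  [-3.6,0,0],
  [-4.2,0,0],
  [-4.8,0,0],
], gripper=[0.1,0.1,0.1,0.1,0.1,0.1,0.1,0.1], twist=[0,0,0,0,0,0,0,0])

```text
clock: 7.3
tcp_pos: [0.4971, -0.0363, 0.0084]
orientation: [0.0, -0.001, 1.0, 0.0]
wrist_force: [0.8, -0.3, -1.9]
finger_gap: 0.0204
grip_force: 59.9
```

Run:
```python
from h import *
print(env.get_state()['tcp_pos'],env.get_state()['wrist_force'])
b=cam('top')['image'];s=cam('side')['image']
r=lambda i,h:cv2.resize(i[:,:,::-1],None,fx=h/i.shape[0],fy=h/i.shape[0],interpolation=cv2.INTER_CUBIC)
cv2.imwrite('pics/t3.png',np.hstack([r(b[75:195,185:310],380),r(s[130:230,140:245],380)]))
```

```text
[ 0.4970616  -0.03629425  0.00835381] [ 0.781934   -0.25527661 -1.87053334]
```

View pics/t3.png

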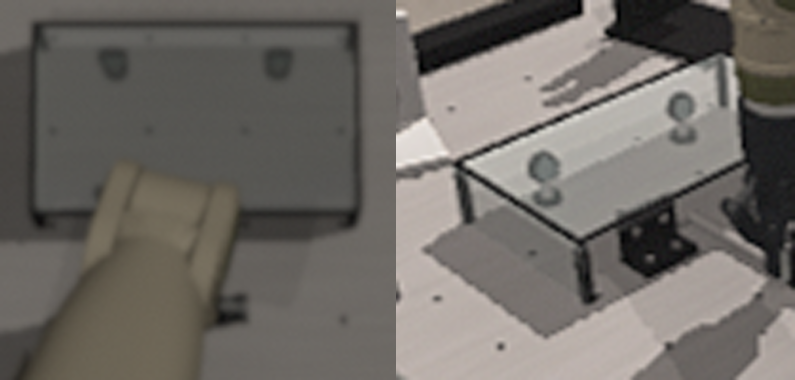

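The side crop (right half) shows the bracket at about (655,240), upright, leaving the mouth with the rod beside it. The drag is working, so I continue.

jog_arm([
  [-0.7,0,0],
  [-1.4,0,0],
  [-2.1,0,0],
  [-2.8,0,0],
  [-3.5,0,0],
  [-4.2,0,0],
  [-5,0,0],
  [-5.8,0,0],
], gripper=[0.1,0.1,0.1,0.1,0.1,0.1,0.1,0.1], twist=[0,0,0,0,0,0,0,0])

```text
clock: 8.4
tcp_pos: [0.4388, -0.0363, 0.0083]
orientation: [0.0, -0.001, 1.0, 0.0]
wrist_force: [1.3, 0.1, -1.6]
finger_gap: 0.0205
grip_force: 59.8
```

jog_arm([
  [-0.7,0,0],
  [-1.4,0,0],
  [-2.1,0,0],
  [-2.8,0,0],
  [-3.5,0,0],
  [-4.2,0,0],
  [-5,0,0],
  [-5.8,0,0],
], gripper=[0.1,0.1,0.1,0.1,0.1,0.1,0.1,0.1], twist=[0,0,0,0,0,0,0,0])

```text
clock: 9.4
tcp_pos: [0.3808, -0.0363, 0.0083]
orientation: [-0.0, -0.001, 1.0, 0.0]
wrist_force: [1.3, -0.1, -1.3]
finger_gap: 0.0205
grip_force: 59.8
```

jog_arm([
  [1,0,0],
  [2,0,0],
  [2,-2,0],
  [2,-5,0],
  [2,-8,0],
  [2,-11,0],
  [2,-11,-0.3],
  [2,-11,-0.3],
], gripper=[0.1,0.1,0.1,0.1,0.1,0.1,0.1,0.1], twist=[0,0,0,0,0,0,0,0])

```text
clock: 10.4
tcp_pos: [0.4043, -0.1496, 0.007]
orientation: [0.002, -0.0, 1.0, -0.003]
wrist_force: [-1.5, -6.3, 9.5]
finger_gap: 0.0207
grip_force: 61.3
```

jog_arm([
  [0,0,0],
  [0,0,0],
  [0,0,0],
  [0,0,3],
  [0,0,8],
  [-1,4,14],
  [-1,8,19],
  [-1,12,19],
], gripper=[0.5,0.5,0.5,0.5,0.5,0.5,0.5,0.5], twist=[0,0,0,0,0,0,0,0])

```text
clock: 11.4
tcp_pos: [0.3933, -0.0259, 0.1987]
orientation: [0.003, -0.0, 1.0, -0.001]
wrist_force: [0.8, 0.9, -0.4]
finger_gap: 0.0427
grip_force: 0.0
```

Run:
```python
from h import *
s=env.get_state();print(s['tcp_pos'],s['orientation'].round(3),s['joint_pos'].round(2))
b=cam('wrist')['image'];t=cam('top')['image'];s=cam('side')['image']
r=lambda i,h:cv2.resize(i[:,:,::-1],None,fx=h/i.shape[0],fy=h/i.shape[0],interpolation=cv2.INTER_CUBIC)
cv2.imwrite('pics/w4.png',np.hstack([r(b,330),r(s[130:250,140:270],330)]))
```

```text
[ 0.39329336 -0.02587395  0.19870755] [ 0.003 -0.     1.    -0.001] [-0.27 -0.03 -0.44  1.15  0.   -0.27]
```

View pics/w4.png

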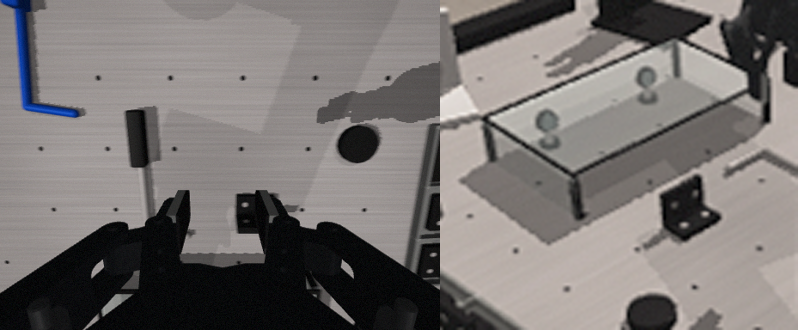

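The wrist half shows the bracket at about (247,212), aligned and outside, next to the flat hook with its handle at (140,138). The side half shows the bracket upright at (690,210), clear of the cover. I turn for the grasp and take a better look.

jog_arm([
  [2,-1,0],
  [4,-2,0],
  [6,-3,0],
  [8,-4,0],
  [10,-4.5,0],
  [10,-4.5,0],
  [10,-4.5,0],
  [10,-4.5,0],
], gripper=[0.5,0.5,0.5,0.5,0.5,0.5,0.5,0.5], twist=[-90,-90,-90,-90,-90,-90,-90,-90])

```text
clock: 12.55
tcp_pos: [0.4909, -0.0723, 0.194]
orientation: [-0.001, 0.684, 0.73, -0.001]
wrist_force: [0.3, 0.8, -0.2]
finger_gap: 0.0429
grip_force: 0.0
```

Run:
```python
from h import *
s=env.get_state();print(s['tcp_pos'],s['orientation'].round(3),s['joint_pos'].round(2))
c=cam('wrist'); g=c['image'].astype(int).max(2)
cv2.imwrite('pics/w5.png',c['image'][:,:,::-1])
# depth based: world points
f=192/np.tan(np.radians(float(c['fovy']))/2); v,u=np.mgrid[:384,:512]; z=c['z_map']
d=np.stack([(u-c['cx'])/f,-(v-c['cy'])/f,-np.ones_like(z)],-1)*z[...,None]
W=d@c['cam_to_world'][:3,:3].T+c['cam_to_world'][:3,3]
m=(z>0)&(W[...,2]>.040)&(W[...,2]<.056)&(abs(W[...,0]-.5)<.07)&(abs(W[...,1])<.08)&(g<70)
n,l,st,ce=cv2.connectedComponentsWithStats(m.astype(np.uint8))
for i in range(1,n):
    if st[i,4]>60:
        P=W[l==i]; print(st[i],P.mean(0).round(4)); r=cv2.minAreaRect((P[:,:2]*1000).astype(np.float32)); print(r)
m2=(g<60)&(W[...,2]>.006)&(W[...,2]<.014)&(abs(W[...,0]-.48)<.07)&(abs(W[...,1])<.08)
P=W[m2]; print(len(P), cv2.minAreaRect((P[:,:2]*1000).astype(np.float32)))
```

```text
[ 0.49091999 -0.0722758   0.1940381 ] [-0.001  0.684  0.73  -0.001] [-0.31  0.18 -0.22  1.17 -0.    1.2 ]
[274  54  16  64 666] [0.5061 0.0231 0.0504]
((506.3076477050781, 22.41948890686035), (59.39350891113281, 10.05943775177002), 89.81283569335938)
1339 ((486.6742858886719, 22.640060424804688), (59.73091125488281, 29.510732650756836), 89.81356048583984)
```

View pics/w5.png

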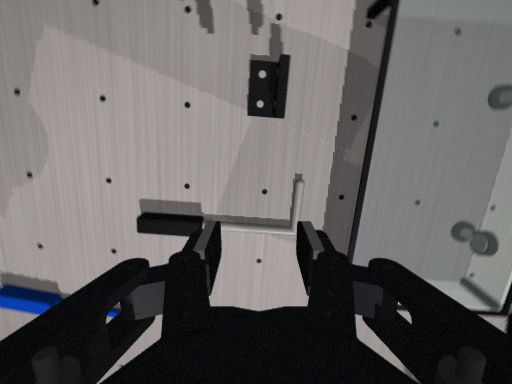

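Depth gives the plate top at z = 0.0504, 59 x 10 mm, centre (0.506, 0.0225), yaw about 0, which matches the model. In the picture the bracket is at (268,88), and the hook lies flat at (140-300, 175-235), clear of it.

jog_arm([
  [0.5,3,0],
  [1,6,0],
  [1.5,9.5,0],
  [1.5,9.5,-4],
  [1.5,9.5,-9],
  [1.5,9.5,-9],
  [1.5,9.5,-9],
  [1.5,9.5,-9],
], gripper=[0.5,0.5,0.5,0.5,0.5,0.5,0.5,0.5], twist=[-4,-4,-4,-4,-4,-4,-4,-4])

```text
clock: 13.6
tcp_pos: [0.5081, 0.0232, 0.1074]
orientation: [0.001, 0.706, 0.708, 0.001]
wrist_force: [0.2, 0.0, -0.1]
finger_gap: 0.0427
grip_force: 0.0
```

jog_arm([
  [-0.2,-0.1,-3],
  [-0.2,-0.1,-6],
  [-0.2,-0.1,-9],
  [-0.2,-0.1,-9],
  [-0.2,-0.1,-9],
  [-0.2,-0.1,-9],
  [-0.2,-0.1,-9],
  [-0.2,-0.1,-9],
], gripper=[0.5,0.5,0.5,0.5,0.5,0,0,0], twist=[0,0,0,0,0,0,0,0], squeeze=60)

```text
clock: 14.6
tcp_pos: [0.5057, 0.0226, 0.0167]
orientation: [0.001, 0.706, 0.708, 0.001]
wrist_force: [0.7, 0.2, 7.2]
finger_gap: 0.0092
grip_force: 59.3
```

jog_arm([
  [0,0,4],
  [0,0,8],
  [-1,3,13],
  [-1.5,8,18],
  [-2,13,18],
  [-2.5,18,18],
  [-3,23,18],
  [-3.5,28.5,18],
], gripper=[0,0,0,0,0,0,0,0], twist=[0,0,10,20,30,40,50,60])

```text
clock: 15.6
tcp_pos: [0.4688, 0.309, 0.1953]
orientation: [0.0, 0.255, 0.967, -0.0]
wrist_force: [0.6, 0.7, -2.6]
finger_gap: 0.0092
grip_force: 59.1
```

jog_arm([
  [0,0,0],
  [0,0,0],
  [0,0,0],
  [0,0,0],
  [0,0,0],
  [0,0,0],
  [0,0,0],
  [0,0,0],
], gripper=[0,0,0,0,0,0,0,0], twist=[10,20,30,31,31,31,31,31])

```text
clock: 16.6
tcp_pos: [0.4694, 0.3077, 0.1953]
orientation: [0.0, -0.01, 1.0, 0.0]
wrist_force: [-0.4, -0.6, -1.6]
finger_gap: 0.0092
grip_force: 59.2
```

Run:
```python
from h import *
s=env.get_state();print(s['tcp_pos'],s['orientation'].round(4),s['joint_pos'].round(2),s['finger_gap'])
c=cam('wrist'); g=c['image'].astype(int).max(2)
f=192/np.tan(np.radians(float(c['fovy']))/2); v,u=np.mgrid[:384,:512]; z=c['z_map']
d=np.stack([(u-c['cx'])/f,-(v-c['cy'])/f,-np.ones_like(z)],-1)*z[...,None]
W=d@c['cam_to_world'][:3,:3].T+c['cam_to_world'][:3,3]
R=lambda m:cv2.minAreaRect((W[m][:,:2]*1000).astype(np.float32))
near=(z>0)&(abs(W[...,0]-.41)<.06)&(abs(W[...,1]-.31)<.05)
m=near&(g<50)&(W[...,2]<.010)&(W[...,2]>.0)
n,l,st,ce=cv2.connectedComponentsWithStats(m.astype(np.uint8)); i=1+st[1:,4].argmax()
print('pad',st[i],R(l==i),np.median(W[l==i][:,2]))
print('uv',[np.round(proj(c,(x,y,.0055)),0).tolist() for x in(.37,.45) for y in(.28,.343)])
t=(z>0)&(W[...,2]>.0115)&(W[...,2]<.017)&(abs(W[...,0]-.45)<.2)&(abs(W[...,1]-.31)<.07)
print('walls',R(t),t.sum())
for s_,a in((1,W[...,1]>.32),(-1,W[...,1]<.3)):
    q=W[t&a&(g>50)]; 
    print(s_, np.polyfit(q[:,0],q[:,1],1), q[:,1].min(),q[:,1].max(), q[:,0].min())
c2=c['image'][:,:,::-1].copy(); cv2.imwrite('pics/w6.png',c2)
```

```text
[0.46941892 0.30768232 0.19533213] [ 0.000e+00 -1.010e-02  9.999e-01  1.000e-04] [ 0.44  0.3  -0.06  1.21  0.    0.42] 0.00918613696060546
pad [ 235   84   56   71 3637] ((407.88311767578125, 311.47344970703125), (79.33049774169922, 63.98342514038086), 3.51731276512146) 0.006150770244084114
uv [[237.0, 86.0], [291.0, 87.0], [237.0, 155.0], [288.0, 156.0]]
walls ((460.45721435546875, 315.0079650878906), (200.8264617919922, 76.20719909667969), 3.508662462234497) 1985
1 [0.08385119 0.30940802] 0.3201379806930118 0.35807492844727207 0.35803813332251605
-1 [0.02109943 0.27122738] 0.2709298245027048 0.29915426209538665 0.3611293026328046
```

View pics/w6.png

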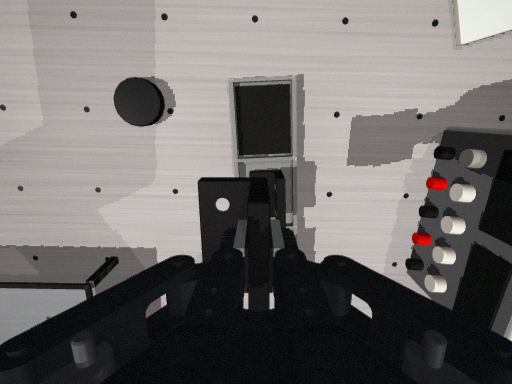

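The picture shows the empty pad at (235-291, 84-155) and the carried bracket in the gripper with its plate on the right, the same side as the stored ones. The pad measures 79 x 64 mm, centre (0.408, 0.3115), turned 3.5°. That agrees with the tray walls (76 mm wide, 3.5°).

jog_arm([
  [-3,1,0],
  [-6.2,1.9,0],
  [-6.2,1.9,-4],
  [-6.2,1.9,-8],
  [-6.2,1.9,-12],
  [-6.2,1.9,-14],
  [-6.2,1.9,-14],
  [-6.2,1.9,-14],
], gripper=[0,0,0,0,0,0,0,0], twist=[2.3,2.3,2.3,2.3,2.3,2.3,2.3,2.3])

```text
clock: 17.65
tcp_pos: [0.4081, 0.3271, 0.0563]
orientation: [0.001, -0.03, 1.0, 0.0]
wrist_force: [-0.8, -0.5, -0.7]
finger_gap: 0.0088
grip_force: 59.2
```

jog_arm([
  [-0.1,0,-1],
  [-0.1,0,-2],
  [-0.1,0,-2.6],
  [-0.1,0,-3],
  [-0.1,0,-3.2],
  [-0.1,0,-3.4],
  [-0.1,0,-3.4],
  [-0.1,0,-3.4],
], gripper=[0,0,0,0,0,0,0,0], twist=[0,0,0,0,0,0,0,0])

```text
clock: 18.65
tcp_pos: [0.4065, 0.3267, 0.0222]
orientation: [0.0, -0.03, 1.0, 0.0]
wrist_force: [-2.6, -1.8, 4.6]
finger_gap: 0.0093
grip_force: 60.2
```

jog_arm([
  [0,0,0],
  [0,0,0],
  [0,0,0],
  [0,0,0],
  [0,0,3],
  [0,0,7],
  [0,0,12],
  [0,0,17],
], gripper=[0.4,0.4,0.4,0.4,0.4,0.4,0.4,0.4], twist=[0,0,0,0,0,0,0,0])

```text
clock: 19.65
tcp_pos: [0.4061, 0.3265, 0.1927]
orientation: [-0.0, -0.03, 1.0, -0.0]
wrist_force: [0.9, -0.0, 0.8]
finger_gap: 0.0341
grip_force: 0.0
```

jog_arm([
  [3,0,2],
  [6,0,2],
  [6,0,2],
  [6,0,2],
  [6,0,2],
  [6,0,2],
  [6,0,2],
  [6,0,2],
], gripper=[0.4,0.4,0.4,0.4,0.4,0.4,0.4,0.4], twist=[0,0,0,0,0,0,0,0])

```text
clock: 20.65
tcp_pos: [0.4662, 0.3267, 0.2114]
orientation: [0.0, -0.03, 1.0, 0.0]
wrist_force: [0.6, 0.2, -0.1]
finger_gap: 0.0343
grip_force: 0.0
```

Run:
```python
from h import *
s=env.get_state();print(s['tcp_pos'],s['clock'],s['wrist_force'])
c=cam('wrist'); g=c['image'].astype(int).max(2)
f=192/np.tan(np.radians(float(c['fovy']))/2); v,u=np.mgrid[:384,:512]; z=c['z_map']
d=np.stack([(u-c['cx'])/f,-(v-c['cy'])/f,-np.ones_like(z)],-1)*z[...,None]
W=d@c['cam_to_world'][:3,:3].T+c['cam_to_world'][:3,3]
near=(z>0)&(g<75)&(abs(W[...,0]-.41)<.045)&(abs(W[...,1]-.31)<.05)
for n,a,b in(('plate',.050,.060),('base',.0125,.019),('pad',.003,.008)):
    m=near&(W[...,2]>a)&(W[...,2]<b); 
    if n=='base': m&=cv2.morphologyEx(m.astype(np.uint8),cv2.MORPH_OPEN,np.ones((5,5)))>0
    print(n,m.sum(),cv2.minAreaRect((W[m][:,:2]*1000).astype(np.float32)),np.median(W[m][:,2]))
```

```text
[0.46622986 0.32674987 0.21142078] 20.65 [ 0.62237332  0.23546927 -0.07649754]
plate 517 ((405.1446533203125, 326.5867614746094), (59.45963668823242, 8.827753067016602), 3.4722790718078613) 0.05617537275857326
base 1146 ((406.33782958984375, 306.14837646484375), (59.242698669433594, 29.572341918945312), 3.4210686683654785) 0.016144187480041178
pad 1724 ((407.5831298828125, 311.6699523925781), (86.75470733642578, 66.31194305419922), 3.5398998260498047) 0.006087713578074028
```

The bracket stands upright: plate top at z = 0.056, yaw 3.47° against the tray's 3.5°, and centre within 2 mm of the pad. I hand in.

```bash
python3 -c "
from workcell import env; print(env.hand_in())"
```

```text
the job is handed in; nothing more can be done
None
```

The job is handed in after about 21 s on the robot's clock: the bracket was dragged out with the hook, the hook lies flat on the bench, and the bracket stands on the tray's pad within 2 mm of centre, lined up with the tray.

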